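Clear the control-vial tote and tip the vials into its labelled corner

ROBOT

A 6-joint arm with a two-finger parallel gripper is mounted at the origin on the work surface. World frame = base frame: x ahead of the robot, y to its left, z up, the work surface at z = 0. Lengths are in m, angles in rad, forces in N, time in s.
With the tool pointing down it reaches from about 0.425 to 0.95 m from the base axis. Payload 3.5 kg.
Tool frame: the origin (TCP) lies midway between the tips of the shut fingers; the grasp point (between the pads) lies 19 mm behind it; z points along the fingers, y is the line along which they close (so a half turn about z gives the same grasp; the last joint's range is limited). The gripper opens to 85 mm and grips with 20 to 120 N. Pads are 22 mm wide; open, the fingers measure 114 mm over their backs; the gripper's body (76 mm by 85 mm) begins 54 mm behind the grasp point. The pads swing forward as they close: fully open they stand 13 mm farther back than shut.
Start: joints at [1.08, 0.286, 1.577, -0, 1.279, -0.15], TCP at [0.226, 0.636, 0.231] pointing down, gripper open.
Joint ranges: [-2.77, 2.77], [-0.9, 2.22], [0.21, 2.48], [-1.53, 4.67], [0.24, 2.81], [-2.84, 2.84]. Speed limits (rad/s): [2.79, 2.79, 3.14, 3.14, 3.14, 3.14].

INTERFACE

Orientations are given as a unit quaternion [x, y, z, w].
In Python, from plant import ctrl gives the robot as it stands. The module is installed in compiled form; this text tells all that it offers.
- The arm moves only by the shell command python3 -m inch 'ROWS' [FORCE]. ROWS is JSON, a list of rows, each a list of 5 numbers: the closure, from 0 (fully open) to 1 (shut), then the shift along the tool's x, y, z in m, then the turn about the tool's z in degrees. A call has 1 to 5 rows; each row is the pose to reach, as a shift and turn from the pose commanded when the call began, along the tool's axes at that moment; what a row does not reach only later rows make up. A row lasts 1/12 s, in which the tool goes at most 41.7 mm and 7.16 degrees, less where a joint would pass 70% of its speed; a pose out of reach is approached as far as the arm can. A call with a gripper value outside its range is refused whole. The fingers move at their own pace and stop on an object; FORCE is the grip in N (left out, the last holds). Time passes only in rows, so rows that repeat a pose let the fingers close. It gives the time, the measured TCP pose, the force, the opening and the grip force at its end, in the units of the state.
- ctrl.get_state(): the state, without advancing time (a new reading comes with each control period).
- ctrl.read_camera(name): name is "scene" or "top" or "wrist"; returns a dict with "pixels" (384x512x3 uint8, red, green, blue), "depth" (384x512 float32, m along the optical axis (not along the pixel's ray), 0 where there is no reading), "fx", "fy", "cx", "cy" (pixels), "xyz" and "rotation" of the camera in the world; the wrist camera has in their place "mount" (4x4, takes a point from camera to tool coordinates, whose origin is the TCP and whose axes are the flange's). Camera axes: x right, y down, z forward; pixel columns grow to the right and rows downward; lengths in m; the calibration is good to about 2 mm. A picture is of the moment at which its call begins: read the wrist's pose just before it.
- ctrl.sign_off(): hands the job in; it is judged then, once.
Trained networks look in a picture, given as the dict that the camera call returned (one of the last four; its "shot" number tells which), for a name from the list of things; names that differ only in an ending like _2 or _b are one class to them, and where a whole thing is asked for, a point or a joint stands for the part that bears it (a point fixed in the world has none). Each returns a list of dicts, best first, with "score" (0 to 1); they miss things now and then, are a little off and sometimes report something else, mostly with a low value. They report only what shows in the picture. A call takes as long as a camera call. They do not tell look-alikes from the thing itself.
- ctrl.spot_in(query, picture): "at" ([column, row] in pixels, amid what is visible of it).
- ctrl.tip_of(query, picture): "at" ([column, row] in pixels: a listed point, or the origin of a listed thing).
The state is a dict: "time": time; "qpos": joint angles; "dq": joint speeds; "joint_efforts": joint torques, N m; "eef_pos": TCP position; "tcp_rot": TCP orientation; "contact_force": force on the tool from outside, world axes, zero at the start; "wrist_torque": the same for the moment, N m; "opening": opening from 0.0 (shut) to 1.0 (fully open); "finger_force": force on a finger pad.
Only numpy, scipy, OpenCV 4.12 (cv2) and the standard library are available. Lean on these libraries where they do the work, as an engineer would, in place of code of your own. Each camera call takes 0.05 s, during which the arm holds its last target. There are 200 camera calls.

TASK

Someone left the yellow pipette lying across the blue tote of control vials: pick it up and lay it gently, level, in the empty pair of notches of the teal pipette rest, handle in the lower comb and slim shaft in the higher one. Then lift the tote off the bench and tip it so that all five vials run into the corner with the orange label, and finish still holding it there, tilted and clear of everything, so that I can count them. Spill nothing and leave the other things on the bench as they stand.

Things in the scene. Friction and masses are not known exactly. Their poses are not given: they have to be found in the camera images.
- tote: open blue tote, 150 (x) x 200 (y) x 75 mm high, 260 g; origin under its centre, z up, x away from the robot (yaw within 0.35). Inside 130 x 180 mm, floor 4 mm thick. Rim collar 10 mm thick, 18 mm deep all round the top, inner face flush with the inside: pinch it anywhere, one finger inside. Wall below is 4 mm thick, outside 6 mm back from the collar. Pad friction about 0.6
- tote_rim (a point): middle of the top of the rim collar on the tote's +x (far) long side, at (70, 0, 75) mm in the tote; the collar there is 10 mm thick along the tote's x; a good place to pinch and carry the tote
- tote_corner (a point): the labelled corner: where the tote's inner floor meets its -x and +y walls, at (-65, 90, 4) mm in the tote; an orange label is folded over the rim there
- tote_foot (a point): underside of the labelled corner, at (-69, 94, 0) mm in the tote
- vial0: amber glass control vial with red cap, 16 mm diameter x 38 mm, 13 g, lying loose on the tote's floor; origin at its centre, x along it towards the cap; slippery (friction on the tote about 0.2), rolls and slides easily
- vial1: amber glass control vial with red cap, 16 mm diameter x 38 mm, 13 g, lying loose on the tote's floor; origin at its centre, x along it towards the cap; slippery (friction on the tote about 0.2), rolls and slides easily
- vial2: amber glass control vial with red cap, 16 mm diameter x 38 mm, 13 g, lying loose on the tote's floor; origin at its centre, x along it towards the cap; slippery (friction on the tote about 0.2), rolls and slides easily
- vial3: amber glass control vial with red cap, 16 mm diameter x 38 mm, 13 g, lying loose on the tote's floor; origin at its centre, x along it towards the cap; slippery (friction on the tote about 0.2), rolls and slides easily
- vial4: amber glass control vial with red cap, 16 mm diameter x 38 mm, 13 g, lying loose on the tote's floor; origin at its centre, x along it towards the cap; slippery (friction on the tote about 0.2), rolls and slides easily
- pipette: hand pipette, yellow button, 252 mm, 85 g, lying across the tote's long rims (axis 86 mm up), within 0.1 rad of the tote's x, button to the robot. Origin on its axis, x to the thin tip. Dark handle 26 mm dia from x -105 to 20 mm, cream shaft 16 mm dia from 20 to 100, tip cone to 125, button end -127; a hook hangs 31 mm below the axis at x -97. Grip from above at x about -20 (centre of mass)
- pipette_button (a point): middle of the pipette's yellow button, at x = -122 mm on its axis
- pipette2: like pipette but with a blue button, lying in the other pair of notches of the rest; leave it
- rest: fixed rest for two pipettes, 150 (x) x 152 (y) mm, up to 94 mm high: teal combs 10 mm thick at x -58 mm (lower, for handles) and 58 mm (higher, for shafts), each with 90 degree V notches, 40 mm wide, 20 mm deep, at y -32 mm (empty) and 32 mm (pipette2). Origin under its centre, z up, x away from the robot (yaw within 0.35). Pipettes lie along x, button to -x
- rest_free (a point): where the pipette's origin belongs when it lies in the empty notches, at (0, -32, 85) mm in the rest, with the rest's axes; 25 mm along x either way does no harm
- reagent: white square reagent bottle with red cap and orange label, 62 x 62 x 149 mm, bystander
- cup: specimen cup with yellow lid, 64 mm diameter x 68 mm, bystander
- tuberack: white rack with purple-capped blood tubes, 65 x 170 x 96 mm, bystander
- slidebox: green slide box, 30 x 85 x 34 mm, bystander
- timer: white bench timer, 66 x 70 x 16 mm, bystander
Mind the look-alikes: they are no part of the job. What is shaped like the tote but pink is not meant. Leave any green look-alike of the rest alone.

How it is judged:
On the way, in this order (a step that is already met when the one before it is completed fails the run):
1. the pipette is lowered into the empty notches while still held (contact force between the fingers and pipette above 0.5 N and horizontal distance between pipette and rest_free below 0.035 m and z of pipette in the frame of rest_free between -0.006 and 0.012 m), for 0.05 s.
2. the pipette lies released and level in the notches, before the tote is lifted or tipped (x of pipette in the frame of rest_free between -0.027 and 0.027 m and y of pipette in the frame of rest_free between -0.006 and 0.006 m and z of pipette in the frame of rest_free between -0.006 and 0.006 m and x of pipette_button in the frame of rest_free below -0.08 m and angle between pipette's own x axis and vertical between 1.51 and 1.63 rad and contact force between the fingers and pipette below 0.1 N and angle between tote's own z axis and vertical below 0.1 rad and height (world z) of tote_foot below 0.012 m), for 0.2 s.
At the end, for the whole second after the job is handed in: Pipette level (3 deg) in the empty notches, handle low comb, within 27 mm along, 6 mm across. Tote held still in the fingers, tilted 17 to 57 deg, underside of the labelled corner over 10 mm above the bench, touching no rest or pipette; all vial centres still, within 100 mm of that inner corner (x of pipette in the frame of rest_free between -0.027 and 0.027 m and y of pipette in the frame of rest_free between -0.006 and 0.006 m and z of pipette in the frame of rest_free between -0.006 and 0.006 m and x of pipette_button in the frame of rest_free below -0.08 m and angle between pipette's own x axis and vertical between 1.51 and 1.63 rad and linear speed of pipette below 0.02 m/s and distance between each of vial0, vial1, vial2, vial3, vial4 and tote_corner below 0.1 m and linear speed of each of vial0, vial1, vial2, vial3, vial4, tote below 0.03 m/s and angle between tote's own z axis and vertical between 0.3 and 1 rad and height (world z) of tote_foot above 0.01 m and contact force between the fingers and tote above 1 N and contact force between tote and rest below 0.1 N and contact force between tote and pipette below 0.1 N and contact force between tote and pipette2 below 0.1 N); the arm keeps its last pose, push and grip.
It fails at once if the blue pipette is disturbed (moved over 20 mm) (distance of pipette2 from where it was at the start of the episode above 0.02 m).
It fails at once if another bystander on the bench is disturbed (moved over 30 mm) (distance of any of reagent, cup, tuberack, slidebox, timer from where it was at the start of the episode above 0.03 m).
It also fails if it takes over 64 s, if anything falls off the work surface, if the arm or the gripper's body presses on something with over 40 N, if the wrist force passes 120 N, or if a joint passes its speed limit or range.

## Working session

There is one attempt and no reset: what is moved stays moved. The work goes in short steps, Python scripts to look and compute and a shell command to move; the robot and the scene stay as the last step left them, time stands still between calls to the robot, and variables do not carry over. Pictures are saved under pics/ and viewed, at most 10 in all, crops included, and the job is handed in when it is done.

```bash
mkdir -p pics
cat > h.py <<'E'
import numpy as np,cv2,json
from scipy.spatial.transform import Rotation as R
from plant import ctrl
def cam(n):
    s=ctrl.get_state(); p=ctrl.read_camera(n)
    if n=='wrist':
        T=np.eye(4);T[:3,:3]=R.from_quat(s['tcp_rot']).as_matrix();T[:3,3]=s['eef_pos'];T=T@np.array(p['mount'])
    else:
        T=np.eye(4);r=np.array(p['rotation']);T[:3,:3]=r if r.shape==(3,3) else R.from_quat(r).as_matrix();T[:3,3]=p['xyz']
    p['T']=T;return p
def cloud(p):
    d=p['depth'];v,u=np.mgrid[:d.shape[0],:d.shape[1]]
    c=np.stack([(u-p['cx'])/p['fx']*d,(v-p['cy'])/p['fy']*d,d],-1)
    w=c@p['T'][:3,:3].T+p['T'][:3,3]; w[d<=0]=np.nan; return w
def ray(p,at,z):
    o=p['T'][:3,3];d=p['T'][:3,:3]@np.array([(at[0]-p['cx'])/p['fx'],(at[1]-p['cy'])/p['fy'],1]);return o+d*(z-o[2])/d[2]
def save(p,n): cv2.imwrite('pics/'+n,p['pixels'][...,::-1])
E
python3 - <<'E'
from h import *
a=cam('scene');b=cam('top');cv2.imwrite('pics/a.png',cv2.resize(np.vstack([a['pixels'],b['pixels']]),(400,600),interpolation=3)[...,::-1]); save(b,'b.png');save(a,'s.png')
w=cloud(b)
print(b['T'].round(3).tolist())
Z={'tote':0,'tote_rim':.075,'tote_corner':.004,'pipette':.086,'pipette_button':.086,'pipette2':.085,'rest':0,'rest_free':.085,'reagent':.0,'cup':0,'tuberack':0,'slidebox':0,'timer':0}
for q,z in Z.items():
    for r in ctrl.tip_of(q,b)[:3]:
        print(q,round(r['score'],2),np.round(r['at']),ray(b,r['at'],z).round(3))
s=ctrl.get_state();print(R.from_quat(s['tcp_rot']).as_matrix().round(2).tolist(),s['opening'])
E
```

```text
[[0.011, -0.995, 0.101, 0.385], [-1.0, -0.011, -0.001, 0.045], [0.002, -0.101, -0.995, 1.384], [0.0, 0.0, 0.0, 1.0]]
tote 0.81 [411. 273.] [ 0.311 -0.387  0.   ]
tote 0.66 [328. 199.] [ 0.517 -0.155  0.   ]
tote_rim 0.93 [400. 254.] [ 0.365 -0.335  0.075]
tote_rim 0.65 [331. 200.] [ 0.509 -0.15   0.075]
tote_rim 0.58 [324. 170.] [ 0.589 -0.133  0.075]
tote_corner 0.86 [305. 229.] [ 0.432 -0.088  0.004]
tote_corner 0.73 [404. 312.] [ 0.205 -0.362  0.004]
pipette 0.98 [320. 197.] [ 0.515 -0.121  0.086]
pipette 0.88 [197. 189.] [0.532 0.209 0.086]
pipette 0.45 [270. 250.] [0.373 0.014 0.086]
pipette_button 0.76 [327. 242.] [ 0.394 -0.139  0.086]
pipette2 0.98 [320. 197.] [ 0.515 -0.121  0.085]
pipette2 0.88 [197. 189.] [0.532 0.209 0.085]
pipette2 0.45 [270. 250.] [0.373 0.014 0.085]
rest 0.76 [213. 188.] [0.544 0.176 0.   ]
rest 0.58 [197. 286.] [0.27  0.214 0.   ]
rest_free 0.82 [204. 290.] [0.267 0.184 0.085]
reagent 0.72 [398. 133.] [ 0.712 -0.355  0.   ]
cup 0.73 [284. 124.] [ 0.735 -0.028  0.   ]
tuberack 0.67 [174. 116.] [0.755 0.292 0.   ]
slidebox 0.53 [267. 249.] [0.374 0.02  0.   ]
timer 0.89 [114. 236.] [0.405 0.45  0.   ]
[[-0.94, 0.33, -0.0], [0.33, 0.94, 0.0], [0.0, 0.0, -1.0]] 1.0003356126550047
```

View pics/b.png

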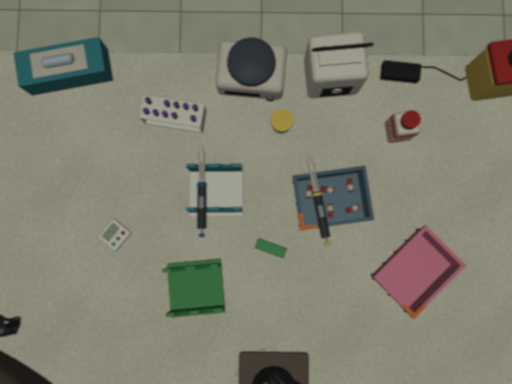

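View pics/s.png

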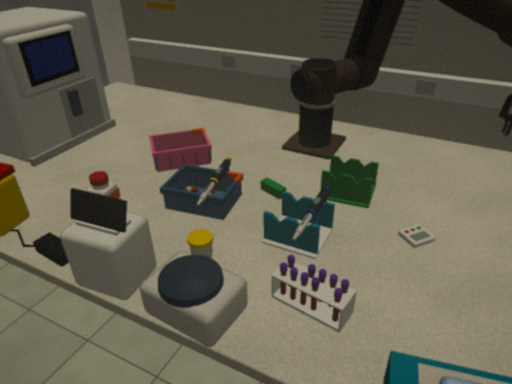

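```bash
cat > m.py <<'E'
from h import *
def blob(p,w,cen,rad,zlo,zhi,hue=None):
    hsv=cv2.cvtColor(p['pixels'],cv2.COLOR_RGB2HSV)
    m=(np.hypot(w[...,0]-cen[0],w[...,1]-cen[1])<rad)&(w[...,2]>zlo)&(w[...,2]<zhi)
    if hue: m&=(hsv[...,0]>=hue[0])&(hsv[...,0]<=hue[1])&(hsv[...,1]>70)
    return m
E
python3 - <<'E'
from m import *
b=cam('top');w=cloud(b);hsv=cv2.cvtColor(b['pixels'],cv2.COLOR_RGB2HSV)
print('hsv tote',hsv[175,355],'rest',hsv[167,225],hsv[208,230])
m=blob(b,w,(.515,-.155),.15,.062,.079)
pts=w[m][:,:2];r=cv2.minAreaRect(pts.astype(np.float32)*1000);print('tote rim rect',r,len(pts))
m=blob(b,w,(.545,.165),.12,.062,.1,(80,100))
q=w[m];
for lo,hi in((.45,.54),(.54,.65)):
    k=q[(q[:,0]>lo)&(q[:,0]<hi)];print('comb',len(k),k.mean(0).round(4),k[:,2].max(),np.round(cv2.minAreaRect((k[:,:2]*1000).astype(np.float32))[0],1),cv2.minAreaRect((k[:,:2]*1000).astype(np.float32))[1:])
for nm,c in (('pip',(.515,-.13)),('pip2',(.53,.209))):
    m=blob(b,w,c,.14,.083,.115);
    if nm=='pip2': m&=(hsv[...,1]<70)|(hsv[...,0]>102)|(hsv[...,2]<60)
    k=w[m];mu=k[:,:2].mean(0);u,s,vt=np.linalg.svd(k[:,:2]-mu,full_matrices=False);d=vt[0]*np.sign(vt[0][0]);t=(k[:,:2]-mu)@d
    print(nm,len(k),mu.round(4),d.round(3),'ends',(mu+d*t.min()).round(4),(mu+d*t.max()).round(4),s.round(3),k[:,2].max())
E
```

```text
hsv tote [98 62 94] rest [ 92 147  71] [ 91 117  83]
tote rim rect ((515.7395629882812, -154.4173583984375), (151.11476135253906, 201.94769287109375), 8.636334419250488) 912
comb 146 [0.4797 0.1573 0.0822] 0.09321693316656354 [480.3 164.1] ((8.844263076782227, 141.67572021484375), 1.2629326581954956)
comb 205 [0.5949 0.1607 0.0855] 0.09858707879014728 [595.6 165.6] ((8.973648071289062, 141.8192596435547), 1.0987259149551392)
pip 680 [ 0.4951 -0.1142] [0.982 0.189] ends [ 0.3863 -0.135 ] [ 0.6313 -0.088 ] [1.638 0.227] 0.1071825114570284
pip2 708 [0.5209 0.1952] [ 1.    -0.008] ends [0.4069 0.1962] [0.6569 0.1941] [1.708 0.452] 0.10336151427510343
```

```bash
cat > go.py <<'E'
import sys;from h import *
# target x y z, angle(deg) of tool y axis in world
s=ctrl.get_state();M=R.from_quat(s['tcp_rot']).as_matrix();t=np.array(list(map(float,sys.argv[1:4])))
a=np.degrees(np.arctan2(M[1,1],M[0,1]));
d=(float(sys.argv[4])-a+180)%360-180
print('t',s['time'],'at',np.round(s['eef_pos'],4),'yaw',a.round(2),'tilt',np.degrees(np.arccos(-M[2,2])).round(2),'SHIFT',(M.T@(t-s['eef_pos'])).round(4),'TURN',round(-d,2),'open',round(s['opening'],3),'f',np.round(s['contact_force'],2),s['finger_force'])
E
python3 -m inch '[[0.4,-0.035,-0.022,0,-6],[0.4,-0.07,-0.043,0,-12],[0.4,-0.106,-0.065,0,-18],[0.4,-0.141,-0.086,0,-24],[0.4,-0.177,-0.108,0,-30]]'
python3 go.py .492 -.115 .2 100.9; python3 go.py .5 .3 .2 100.9
```

```text
time: 1.22
eef_pos: [0.3567, 0.4742, 0.2315]
tcp_rot: [-0.094, 0.996, 0.0, 0.0]
contact_force: [0.3, 0.7, -0.1]
opening: 0.6
finger_force: 0.0
t 1.2167 at [0.3567 0.4742 0.2315] yaw 100.82 tilt 0.03 SHIFT [-0.0223 -0.6041  0.0314] TURN -0.08 open 0.6 f [ 0.33  0.66 -0.09] 0.0
t 1.2167 at [0.3567 0.4742 0.2315] yaw 100.82 tilt 0.03 SHIFT [-0.108  -0.198   0.0315] TURN -0.08 open 0.6 f [ 0.33  0.66 -0.09] 0.0
```

```bash
python3 -m inch '[[0.4,-0.02,-0.035,0,0],[0.4,-0.04,-0.07,0,0],[0.4,-0.06,-0.105,0,0],[0.4,-0.07,-0.145,0,0],[0.4,-0.08,-0.185,0,0]]' >/dev/null
python3 -m inch '[[0.4,0,-0.041,0,0],[0.4,0,-0.082,0,0],[0.4,0,-0.123,0,0],[0.4,0,-0.164,0,0],[0.4,0,-0.205,0,0]]' >/dev/null
python3 -m inch '[[0.4,0.01,-0.04,0,0],[0.4,0.02,-0.08,0,0],[0.4,0.03,-0.12,0,0],[0.4,0.045,-0.16,0,0],[0.4,0.058,-0.19,0,0]]'
python3 go.py .492 -.115 .2 100.9
python3 - <<'E'
from m import *
for i in range(1):
  p=cam('wrist');w=cloud(p);save(p,'w1.png')
  for q in('pipette','pipette_button','tote_rim'):
    for r in ctrl.tip_of(q,p)[:1]: print(q,r['score'],np.round(r['at']),ray(p,r['at'],.075 if q=='tote_rim' else .086).round(4))
  m=blob(p,w,(.511,-.111),.15,.086,.115);k=w[m];mu=np.median(k[:,:2],0);u,s,vt=np.linalg.svd(k[:,:2]-mu,full_matrices=False);d=vt[0]*np.sign(vt[0][0]);t=(k[:,:2]-mu)@d
  print(len(k),mu.round(4),d.round(3),np.degrees(np.arctan2(d[1],d[0])),mu+d*t.min(),mu+d*t.max())
  s=k[np.abs((k[:,:2]-np.array([.492,-.1147]))@d)<.02];print('at grip',s.mean(0).round(4),s[:,2].max())
E
```

```text
time: 2.47
eef_pos: [0.4826, -0.0934, 0.2318]
tcp_rot: [-0.091, 0.996, -0.001, 0.0]
contact_force: [-0.3, -0.2, -0.5]
opening: 0.598
finger_force: 0.0
t 2.4667 at [ 0.4826 -0.0934  0.2318] yaw 100.41 tilt 0.08 SHIFT [-0.0053 -0.0229  0.0318] TURN -0.49 open 0.598 f [-0.35 -0.18 -0.46] 0.0
pipette 0.87 [234. 203.] [ 0.5109 -0.1104  0.086 ]
pipette_button 0.77 [225.  68.] [ 0.3928 -0.1366  0.086 ]
tote_rim 0.86 [190. 259.] [ 0.5855 -0.1461  0.075 ]
5235 [ 0.4726 -0.1186] [0.982 0.191] 10.996290939174362 [ 0.38628522 -0.135391  ] [ 0.62526453 -0.08895419]
at grip [ 0.4917 -0.1154  0.0971] 0.10264705572664484
```

View pics/w1.png

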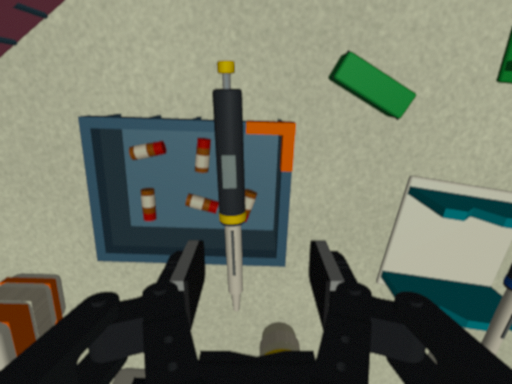

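```bash
python3 -m inch '[[0.4,-0.005,-0.022,0.03,-0.5],[0.4,-0.005,-0.022,0.07,-0.5],[0.4,-0.005,-0.022,0.09,-0.5],[0.4,-0.005,-0.022,0.09,-0.5],[0.4,-0.005,-0.022,0.09,-0.5]]'; python3 go.py .4917 -.1152 .067 100.9
```

```text
time: 3.08
eef_pos: [0.4915, -0.1099, 0.1404]
tcp_rot: [-0.097, 0.995, 0.001, -0.001]
contact_force: [-0.2, 0.9, 1.2]
opening: 0.601
finger_force: 0.0
t 3.0833 at [ 0.4915 -0.1099  0.1404] yaw 101.09 tilt 0.17 SHIFT [ 0.0007 -0.0054  0.0734] TURN 0.19 open 0.601 f [-0.17  0.92  1.19] 0.0
```

```bash
python3 -m inch '[[0.4,0.001,-0.0055,0.02,0],[0.4,0.001,-0.0055,0.045,0],[0.4,0.001,-0.0055,0.065,0],[0.4,0.001,-0.0055,0.073,0],[0.4,0.001,-0.0055,0.073,0]]' >/dev/null; python3 go.py .4917 -.1152 .067 100.9
python3 -m inch '[[1,0,0,0,0],[1,0,0,0,0],[1,0,0,0,0],[1,0,0,0,0],[1,0,0,0,0]]' 30;python3 go.py .4917 -.1152 .067 100.9
```

```text
t 3.5 at [ 0.4921 -0.1163  0.0683] yaw 101.04 tilt 0.05 SHIFT [0.0002 0.0012 0.0013] TURN 0.14 open 0.601 f [-0.69  0.22 -0.38] 0.0
time: 3.92
eef_pos: [0.4937, -0.1175, 0.0706]
tcp_rot: [-0.096, 0.995, -0.001, 0.002]
contact_force: [0.2, 1.3, 6.8]
opening: 0.296
finger_force: 30.3
t 3.9167 at [ 0.4937 -0.1175  0.0706] yaw 100.97 tilt 0.24 SHIFT [0.0016 0.0027 0.0036] TURN 0.07 open 0.296 f [0.15 1.32 6.78] 30.302225947380066
```

```bash
python3 -m inch '[[1,0,0,-0.02,0],[1,0,0,-0.06,0],[1,0,0,-0.1,0],[1,0,0,-0.11,0],[1,0,0,-0.11,0]]' ;python3 go.py .519 .1325 .18 90.8
```

```text
time: 4.33
eef_pos: [0.4945, -0.1182, 0.1831]
tcp_rot: [-0.096, 0.995, -0.002, 0.004]
contact_force: [0.1, -0.5, -1.2]
opening: 0.293
finger_force: 29.8
t 4.3333 at [ 0.4945 -0.1182  0.1831] yaw 100.98 tilt 0.54 SHIFT [-0.0718  0.2415  0.0023] TURN 10.18 open 0.293 f [ 0.1  -0.53 -1.15] 29.833986461162567
```

```bash
python3 -m inch '[[1,-0.008,0.025,0,2],[1,-0.018,0.06,0,4],[1,-0.028,0.095,0,6],[1,-0.039,0.13,0,8],[1,-0.05,0.165,0,10]]' >/dev/null;python3 -m inch '[[1,-0.008,0.03,0,0],[1,-0.01,0.055,0,0],[1,-0.01,0.07,0,0],[1,-0.01,0.079,0,0],[1,-0.01,0.082,0,0]]' >/dev/null;python3 -m inch '[[1,0,0,0,0],[1,0,0,0,0]]' >/dev/null; python3 go.py .519 .1325 .18 90.8
python3 - <<'E'
from m import *
p=cam('wrist');w=cloud(p);save(p,'w2.png')
hsv=cv2.cvtColor(p['pixels'],cv2.COLOR_RGB2HSV)
T=p['T'];
for q in('rest_free','pipette_button','pipette','pipette2'):
    for r in ctrl.tip_of(q,p)[:2]: print(q,round(r['score'],2),np.round(r['at']),ray(p,r['at'],.2 if q in('pipette','pipette_button') else .085).round(4))
m=blob(p,w,(.538,.165),.13,.055,.099,(80,100));q=w[m]
for lo,hi in((.45,.54),(.54,.65)):
    k=q[(q[:,0]>lo)&(q[:,0]<hi)];
    if len(k): print('comb',len(k),k.mean(0).round(4),k.min(0).round(4),k.max(0).round(4))
tt=ctrl.get_state()['eef_pos']
m=blob(p,w,(tt[0],tt[1]),.16,.17,.24);print(m.sum())
m&=np.abs(w[...,1]-tt[1])<.03; 
k=w[m]
for x in np.arange(.38,.7,.02):
    s=k[np.abs(k[:,0]-x)<.01]
    if len(s)>5: print(round(x,2),len(s),s.mean(0).round(4),s[:,2].max().round(4),s[:,1].min().round(4),s[:,1].max().round(4))
E
```

```text
t 5.3333 at [0.5179 0.1359 0.1774] yaw 90.94 tilt 0.09 SHIFT [-0.001  -0.0034 -0.0026] TURN 0.14 open 0.286 f [-0.04  0.59 -1.04] 29.893079102039337
pipette_button 0.76 [258.  14.] [0.4148 0.1348 0.2   ]
pipette 0.82 [334. 215.] [0.4872 0.167  0.2   ]
pipette 0.74 [258. 301.] [0.5292 0.1371 0.2   ]
pipette2 0.82 [334. 215.] [0.5324 0.1976 0.085 ]
pipette2 0.74 [258. 301.] [0.6144 0.1393 0.085 ]
comb 1906 [0.4802 0.174  0.0827] [0.4677 0.0918 0.0553] [0.4881 0.2395 0.0929]
comb 884 [0.5923 0.2239 0.0773] [0.5515 0.1144 0.0551] [0.6036 0.2406 0.0959]
32920
0.42 1901 [0.4186 0.1343 0.2019] 0.2066 0.1268 0.1415
0.44 3852 [0.4405 0.1347 0.2067] 0.211 0.1223 0.1476
0.46 3493 [0.4597 0.135  0.2061] 0.2101 0.1227 0.1481
0.48 2978 [0.4798 0.1354 0.2055] 0.2099 0.1229 0.1484
0.5 6872 [0.5037 0.1375 0.2132] 0.2399 0.1059 0.1658
0.52 3988 [0.5177 0.1328 0.2087] 0.2389 0.1059 0.1658
0.54 1928 [0.54   0.1365 0.2028] 0.2067 0.1236 0.1494
0.56 340 [0.5526 0.1366 0.2024] 0.206 0.1238 0.1495
```

View pics/w2.png

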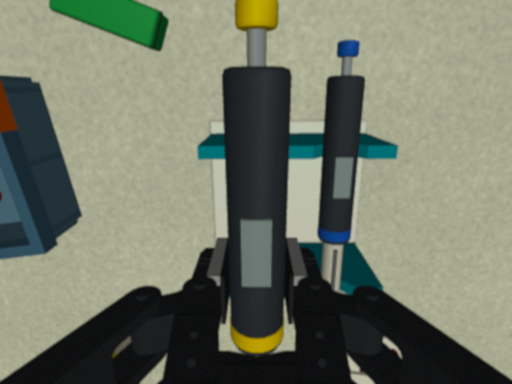

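```bash
python3 -m inch '[[1,0,-0.003,0.02,0],[1,0,-0.003,0.055,0],[1,0,-0.003,0.08,0],[1,0,-0.003,0.092,0],[1,0,-0.003,0.092,0]]' >/dev/null; python3 go.py .5179 .1325 .067 90.8;python3 -m inch '[[1,0,0,0.003,0],[1,0,0,0.006,0],[1,0,0,0.009,0],[1,0,0,0.012,0],[1,0,0,0.012,0]]'; python3 go.py .5179 .1325 .067 90.8
```

```text
t 6.0 at [0.5158 0.1331 0.083 ] yaw 90.93 tilt 0.4 SHIFT [-0.0022 -0.0006  0.016 ] TURN 0.13 open 0.295 f [ 1.1   0.15 -0.46] 29.883398115634918
time: 6.42
eef_pos: [0.5186, 0.1337, 0.0747]
tcp_rot: [-0.009, 1.0, 0.0, 0.0]
contact_force: [0.5, 0.1, -0.7]
opening: 0.296
finger_force: 29.9
t 6.4167 at [0.5186 0.1337 0.0747] yaw 90.98 tilt 0.04 SHIFT [ 0.0007 -0.0012  0.0077] TURN 0.18 open 0.296 f [ 0.5   0.07 -0.71] 29.883296191692352
```

```bash
python3 -m inch '[[1,0,0,0.001,0],[1,0,0,0.002,0],[1,0,0,0.003,0],[1,0,0,0.004,0],[1,0,0,0.004,0]]'|grep -E 'eef|contact';python3 -m inch '[[1,0,0,0.001,0],[1,0,0,0.002,0],[1,0,0,0.003,0],[1,0,0,0.003,0],[1,0,0,0.003,0]]'|grep -E 'eef|contact'
```

```text
eef_pos: [0.5187, 0.1338, 0.0707]
contact_force: [-1.0, 0.9, 2.1]
eef_pos: [0.5187, 0.1339, 0.0693]
contact_force: [-6.0, 0.8, 11.1]
```

```bash
python3 -m inch '[[1,0,0,0.001,0],[1,0,0,0.001,0],[1,0,0,0.001,0]]'|grep -E 'eef|contact'
python3 -m inch '[[0.5,0,0,0,0],[0.5,0,0,0,0],[0.5,0,0,0,0],[0.5,0,0,0,0]]'
python3 -m inch '[[0.5,0,0,-0.02,0],[0.5,0,0,-0.06,0],[0.5,0,0,-0.1,0],[0.5,0,0,-0.13,0],[0.5,0,0,-0.13,0]]' >/dev/null
cat > chk.py <<'E'
from m import *
p=cam('top');w=cloud(p);hsv=cv2.cvtColor(p['pixels'],cv2.COLOR_RGB2HSV);save(p,'top_last.png')
for nm,c in (('pip',(.538,.1335)),('pip2',(.538,.1975))):
    m=blob(p,w,(.538,c[1]),.135,.075,.115)&(np.abs(w[...,1]-c[1])<.02)&~((hsv[...,0]>80)&(hsv[...,0]<100)&(hsv[...,1]>90))
    k=w[m]
    for lo,hi in((.43,.46),(.5,.53),(.53,.56),(.57,.61)):
        s=k[(k[:,0]>lo)&(k[:,0]<hi)]
        if len(s)>3: print(nm,len(s),s.mean(0).round(4),s[:,2].max().round(4))
    print(k[:,0].min(),k[:,0].max())
E
python3 go.py .5 .1 .2 90
python3 - <<'E'
from m import *
p=cam('wrist');w=cloud(p);save(p,'w3.png')
for q in('pipette_button','pipette','tote_rim'):
    for r in ctrl.tip_of(q,p)[:2]: print(q,round(r['score'],2),np.round(r['at']),ray(p,r['at'],.085).round(4))
for c in(.1335,.1975):
  for x in np.arange(.42,.66,.02):
    s=w[(np.abs(w[...,0]-x)<.006)&(np.abs(w[...,1]-c)<.012)&(w[...,2]>.07)&(w[...,2]<.115)]
    if len(s)>5: print(c,round(x,2),len(s),s.mean(0).round(4),np.percentile(s[:,2],95).round(4))
E
```

```text
eef_pos: [0.5188, 0.1339, 0.0692]
contact_force: [-7.9, 0.3, 15.1]
time: 7.83
eef_pos: [0.518, 0.1335, 0.0657]
tcp_rot: [-0.008, 1.0, -0.0, -0.001]
contact_force: [-0.2, 0.7, -0.1]
opening: 0.498
finger_force: 0.0
t 8.25 at [0.5226 0.1339 0.2043] yaw 90.97 tilt 0.8 SHIFT [ 0.0233 -0.0335  0.004 ] TURN 0.97 open 0.502 f [1.46 0.57 0.63] 0.0
pipette_button 0.82 [257.  49.] [0.4159 0.1328 0.085 ]
pipette 0.68 [258. 199.] [0.5359 0.1353 0.085 ]
pipette 0.65 [331. 196.] [0.532  0.1991 0.085 ]
0.1335 0.42 258 [0.4187 0.1321 0.0901] 0.0931
0.1335 0.44 535 [0.44   0.1331 0.0961] 0.0988
0.1335 0.46 497 [0.46   0.1334 0.0958] 0.0987
0.1335 0.48 459 [0.48   0.1335 0.0959] 0.0986
0.1335 0.5 420 [0.4999 0.1334 0.0967] 0.0998
0.1335 0.52 380 [0.52   0.1335 0.096 ] 0.0991
0.1335 0.54 379 [0.5401 0.1336 0.0957] 0.0987
0.1335 0.56 191 [0.5607 0.1346 0.0926] 0.0973
0.1335 0.58 213 [0.5799 0.1352 0.092 ] 0.0957
0.1335 0.6 285 [0.5994 0.1336 0.0894] 0.0955
0.1335 0.62 188 [0.6199 0.1363 0.0915] 0.0937
0.1335 0.64 90 [0.6398 0.1365 0.0901] 0.0929
0.1335 0.66 45 [0.6576 0.1368 0.0881] 0.0892
0.1975 0.42 206 [0.4189 0.1953 0.0887] 0.0921
0.1975 0.44 509 [0.4399 0.1957 0.0961] 0.0988
0.1975 0.46 483 [0.4599 0.196  0.096 ] 0.0987
0.1975 0.48 463 [0.4801 0.196  0.0961] 0.0992
0.1975 0.5 429 [0.5    0.1959 0.0966] 0.0998
0.1975 0.52 406 [0.52   0.1959 0.0955] 0.0986
0.1975 0.54 397 [0.54   0.196  0.0954] 0.0988
0.1975 0.56 225 [0.5599 0.1975 0.0919] 0.0957
0.1975 0.58 120 [0.5777 0.1986 0.0915] 0.0954
```

View pics/w3.png

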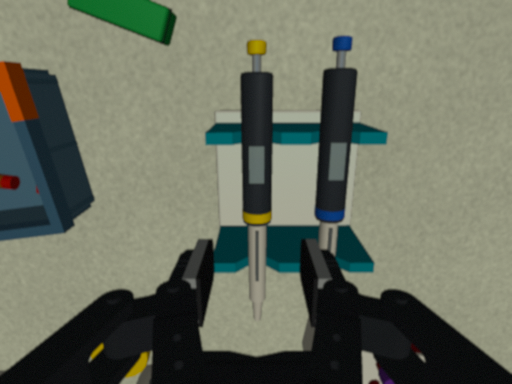

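```bash
python3 -m inch '[[0.5,0,-0.03,0,7],[0.5,0,-0.07,0,14],[0.5,0.005,-0.11,0,21],[0.5,0.01,-0.15,0,28],[0.5,0.0,-0.19,0,35]]' >/dev/null;  python3 -c "
from h import *;print(np.round(ctrl.get_state()['qpos'],2))"; python3 go.py .5954 -.2131 .16 8.6
```

```text
[-0.3  -0.01  1.98 -0.    1.18 -1.28]
t 8.8667 at [ 0.5184 -0.0571  0.1932] yaw 55.66 tilt 0.38 SHIFT [-0.1518 -0.0853  0.0324] TURN 47.06 open 0.496 f [ 1.62  0.69 -0.24] 0.0
```

```bash
python3 -m inch '[[0.4,-0.03,-0.017,0,7],[0.4,-0.06,-0.034,0,14],[0.4,-0.09,-0.051,0,21],[0.4,-0.12,-0.07,0,28],[0.4,-0.152,-0.085,0,35]]' >/dev/null;   python3 go.py .5954 -.2131 .16 8.6;python3 -m inch '[[0.4,0,0,0,6],[0.4,0,0,0,12],[0.4,0,0,0,12],[0.4,0,0,0,12]]' >/dev/null;   python3 go.py .5954 -.2131 .16 8.6
python3 - <<'E'
from m import *
p=cam('wrist');w=cloud(p);save(p,'w4.png')
for q in('tote_rim','tote_corner'):
    for r in ctrl.tip_of(q,p)[:2]: print(q,round(r['score'],2),np.round(r['at']),ray(p,r['at'],.075 if q=='tote_rim' else .004).round(4))
m=blob(p,w,(.5157,-.1544),.14,.068,.079);k=(w[m][:,:2]*1000).astype(np.float32);print(len(k),cv2.minAreaRect(k))
E
```

```text
t 9.2833 at [ 0.5988 -0.2132  0.1929] yaw 20.58 tilt 0.32 SHIFT [ 0.0011 -0.0031  0.0329] TURN 11.98 open 0.602 f [ 0.41  0.14 -0.14] 0.0
t 9.6167 at [ 0.599  -0.2114  0.1936] yaw 9.11 tilt 0.26 SHIFT [-0.0012 -0.0037  0.0336] TURN 0.51 open 0.601 f [-0.57  0.28  0.22] 0.0
tote_rim 0.61 [255. 105.] [ 0.5856 -0.1453  0.075 ]
8544 ((518.2413330078125, -168.53741455078125), (150.88546752929688, 173.5263671875), 8.562667846679688)
```

View pics/w4.png

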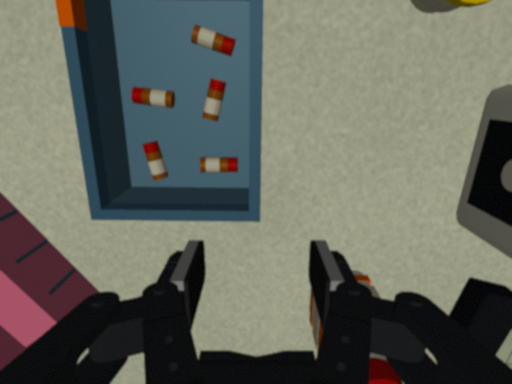

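```bash
python3 -m inch '[[0.4,0.002,-0.0035,0.03,0.5],[0.4,0.002,-0.0035,0.07,0.5],[0.4,0.002,-0.0035,0.1,0.5],[0.4,0.002,-0.0035,0.12,0.5],[0.4,0.002,-0.0035,0.12,0.5]]' >/dev/null;   python3 go.py .5959 -.2152 .06 8.6
```

```text
t 10.1833 at [ 0.5923 -0.2079  0.0702] yaw 8.57 tilt 0.64 SHIFT [-0.0078  0.0025  0.0102] TURN -0.03 open 0.598 f [-1.02  0.38 -0.6 ] 0.0
```

```bash
python3 -m inch '[[0.4,-0.007,0.002,0.005,0],[0.4,-0.007,0.002,0.009,0],[0.4,-0.007,0.002,0.009,0],[0.4,-0.007,0.002,0.009,0]]' >/dev/null;   python3 go.py .5959 -.2152 .06 8.6;python3 -m inch '[[1,0,0,0,0],[1,0,0,0,0],[1,0,0,0,0],[1,0,0,0,0],[1,0,0,0,0]]' 20;python3 go.py .5959 -.2152 .06 8.6
```

```text
t 10.5167 at [ 0.6003 -0.2177  0.0691] yaw 8.48 tilt 0.17 SHIFT [ 0.0032 -0.004   0.0091] TURN -0.12 open 0.602 f [-0.3   0.4  -0.13] 0.0
time: 10.93
eef_pos: [0.5994, -0.2172, 0.068]
tcp_rot: [0.653, 0.758, -0.0, 0.0]
contact_force: [-0.5, 0.1, 3.4]
opening: 0.107
finger_force: 21.2
t 10.9333 at [ 0.5994 -0.2172  0.068 ] yaw 8.51 tilt 0.04 SHIFT [ 0.0025 -0.0032  0.008 ] TURN -0.09 open 0.107 f [-0.49  0.15  3.42] 21.150180995464325
```

```bash
python3 -m inch '[[0.6,0,0,0,0],[0.6,0.001,-0.002,0,0],[0.6,0.001,-0.002,0.006,0],[0.6,0.001,-0.002,0.011,0],[0.6,0.001,-0.002,0.011,0]]' >/dev/null;   python3 go.py .5959 -.2152 .057 8.6;python3 -m inch '[[1,0,0,0,0],[1,0,0,0,0],[1,0,0,0,0],[1,0,0,0,0],[1,0,0,0,0]]' 20;python3 -m inch '[[1,0,0,-0.005,0],[1,0,0,-0.01,0],[1,0,0,-0.015,0],[1,0,0,-0.02,0],[1,0,0,-0.02,0]]'; python3 go.py .5959 -.2152 .057 8.6
cat > tp.py <<'E'
from m import *
import sys
p=cam('top');w=cloud(p);hsv=cv2.cvtColor(p['pixels'],cv2.COLOR_RGB2HSV)
if len(sys.argv)>1: save(p,sys.argv[1])
tc=ctrl.get_state()['eef_pos'];
m=(np.hypot(w[...,0]-tc[0],w[...,1]-tc[1])<.28)&(w[...,2]>.02)&(w[...,2]<.4)
b=m&(hsv[...,0]>=92)&(hsv[...,0]<=112)&(hsv[...,1]>60)&(w[...,1]<.08)
o=m&(hsv[...,0]>=5)&(hsv[...,0]<=14)&(hsv[...,1]>180)&(hsv[...,2]>120)
k=w[o]; print('label',o.sum(),np.median(k,0).round(3) if len(k) else '')
# floor plane: blue points; ransac for largest plane
k=w[b];rng=np.random.default_rng(0);best=(0,)
for _ in range(400):
    a=k[rng.choice(len(k),3,False)];n=np.cross(a[1]-a[0],a[2]-a[0]);l=np.linalg.norm(n)
    if l<1e-5: continue
    n/=l;n*=np.sign(n[2]);
    if n[2]<.4: continue
    c=(np.abs((k-a[0])@n)<.003).sum()
    if c>best[0]:best=(c,n,a[0])
c,n,a=best;q=k[np.abs((k-a)@n)<.003];mu=q.mean(0);n=np.linalg.svd(q-mu,full_matrices=False)[2][2];n*=np.sign(n[2])
th=np.radians(float(sys.argv[2]) if len(sys.argv)>2 else 8.6);
print('floor',len(k),c,mu.round(3),'n',n.round(3),'tilt',np.degrees(np.arccos(n[2])).round(1),'n along tote x,y',round(n[0]*np.cos(th)+n[1]*np.sin(th),3),round(-n[0]*np.sin(th)+n[1]*np.cos(th),3))
E
python3 tp.py t1.png
```

```text
t 11.35 at [ 0.5959 -0.2157  0.0543] yaw 8.47 tilt 0.18 SHIFT [ 0.0005  0.     -0.0027] TURN -0.13 open 0.4 f [-0.45 -0.53 -0.33] 0.0
time: 11.77
eef_pos: [0.5972, -0.2164, 0.0563]
tcp_rot: [0.653, 0.757, 0.0, 0.0]
contact_force: [-0.0, -0.2, -1.6]
opening: 0.112
finger_force: 23.3
time: 12.18
eef_pos: [0.5981, -0.2168, 0.0782]
tcp_rot: [0.653, 0.757, 0.0, 0.001]
contact_force: [0.4, -0.8, -2.4]
opening: 0.106
finger_force: 23.4
t 12.1833 at [ 0.5981 -0.2168  0.0782] yaw 8.48 tilt 0.17 SHIFT [ 0.0019 -0.0019  0.0212] TURN -0.12 open 0.106 f [ 0.41 -0.84 -2.42] 23.35739493370056
label 0 
floor 341 144 [ 0.554 -0.087  0.095] n [-0.009 -0.003  1.   ] tilt 0.5 n along tote x,y -0.009 -0.002
```

```bash
python3 -m inch '[[1,0,0,-0.01,0],[1,0,0,-0.03,0],[1,0,0,-0.06,0],[1,0,0,-0.08,0],[1,0,0,-0.08,0]]' >/dev/null; python3 tp.py; python3 -m inch '[[1,0,0,-0.041,0],[1,0,0,-0.05,0],[1,0,0,-0.05,0]]'; python3 tp.py;  python3 -m inch '[[1,0,0,0.03,0],[1,0,0,0.03,0],[1,0,0,-0.011,0],[1,0,0,-0.011,0],[1,0,0,-0.011,0]]'; python3 tp.py t2.png
```

```text
label 0 
floor 312 148 [ 0.561 -0.094  0.17 ] n [-0.072  0.063  0.995] tilt 5.5 n along tote x,y -0.062 0.073
time: 12.95
eef_pos: [0.5988, -0.2172, 0.2093]
tcp_rot: [0.653, 0.757, 0.001, 0.003]
contact_force: [0.3, -0.3, -3.1]
opening: 0.113
finger_force: 23.1
label 0 
floor 475 157 [ 0.559 -0.096  0.193] n [-0.049  0.275  0.96 ] tilt 16.2 n along tote x,y -0.007 0.279
time: 13.42
eef_pos: [0.5982, -0.217, 0.2189]
tcp_rot: [0.653, 0.757, 0.0, 0.002]
contact_force: [0.4, -0.2, -2.3]
opening: 0.108
finger_force: 23.1
label 45 [ 0.455 -0.102  0.145]
floor 1014 423 [ 0.529 -0.105  0.122] n [ 0.116 -0.826  0.552] tilt 56.5 n along tote x,y -0.009 -0.834
```

View pics/t2.png

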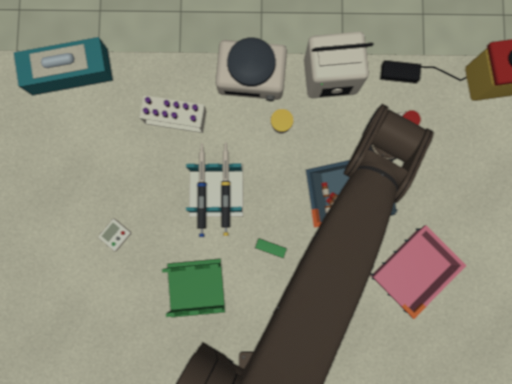

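```bash
python3 -m inch '[[1,0,0,0,0],[1,0,0,0,0]]' 60; python3 tp.py
cat > vv.py <<'E'
from m import *
import sys
out=[]
for n in('top','wrist'):
    p=cam(n);w=cloud(p);
    hsv=cv2.cvtColor(p['pixels'],cv2.COLOR_RGB2HSV)
    for r in ctrl.tip_of('vial0',p)[:8]+ctrl.tip_of('tote_corner',p)[:2]:
        u,v=map(int,np.round(r['at']));
        if 0<=u<512 and 0<=v<384: print(n,round(r['score'],2),r['at'],w[v,u].round(3))
    im=p['pixels'][...,::-1]
    if n=='top': im=cv2.resize(im[130:250,260:440],(576,384),interpolation=cv2.INTER_CUBIC)[:, :400]
    else: im=im[:, :400]
    out.append(np.ascontiguousarray(im))
cv2.imwrite('pics/'+sys.argv[1],np.hstack(out))
E
python3 vv.py v1.png
```

```text
time: 13.63
eef_pos: [0.5962, -0.2158, 0.2153]
tcp_rot: [0.653, 0.757, -0.0, -0.002]
contact_force: [-0.1, 0.0, -2.2]
opening: 0.095
finger_force: 62.1
label 46 [ 0.452 -0.1    0.143]
floor 1012 434 [ 0.527 -0.103  0.12 ] n [ 0.12  -0.819  0.561] tilt 55.9 n along tote x,y -0.004 -0.828
top 0.67 [324.5, 223.3] [ 0.422 -0.063  0.583]
top 0.51 [333.0, 203.2] [ 0.458 -0.083  0.553]
top 0.46 [329.2, 210.4] [ 0.445 -0.075  0.56 ]
top 0.38 [335.3, 199.9] [ 0.463 -0.086  0.552]
top 0.88 [327.0, 224.2] [ 0.42  -0.067  0.592]
top 0.76 [407.2, 309.7] [ 0.219 -0.351  0.072]
wrist 0.88 [107.0, 101.0] [ 0.479 -0.162  0.121]
wrist 0.83 [155.0, 96.5] [ 0.512 -0.154  0.117]
wrist 0.78 [192.0, 67.1] [ 0.534 -0.13   0.105]
wrist 0.58 [113.4, 67.1] [ 0.476 -0.138  0.105]
wrist 0.55 [137.5, 79.2] [ 0.497 -0.144  0.113]
wrist 0.85 [91.5, 69.0] [ 0.46  -0.142  0.104]
```

View pics/v1.png

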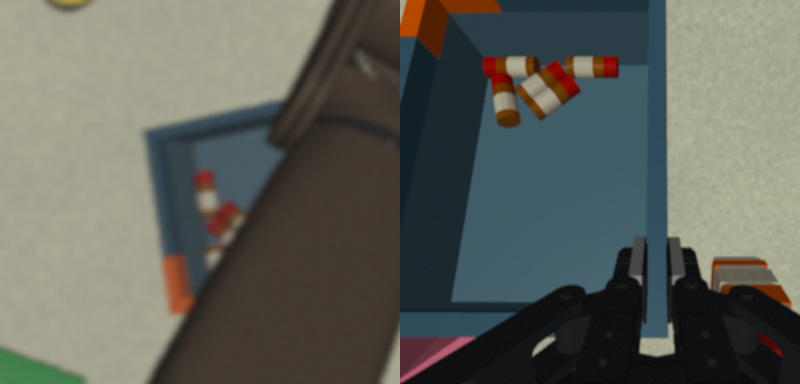

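```bash
python3 -m inch '[[1,0,0,0,0],[1,0,0,0,0],[1,0,0,0,0],[1,0,0,0,0],[1,0,0,0,0]]' 60 >/dev/null; python3 -m inch '[[1,0,0,0,0],[1,0,0,0,0],[1,0,0,0,0],[1,0,0,0,0],[1,0,0,0,0]]'; python3 tp.py; python3 vv.py v2.png | grep wrist
```

```text
time: 14.82
eef_pos: [0.5971, -0.2163, 0.2173]
tcp_rot: [0.653, 0.757, -0.0, -0.0]
contact_force: [0.0, 0.4, -3.4]
opening: 0.098
finger_force: 62.1
label 48 [ 0.454 -0.1    0.143]
floor 1004 413 [ 0.527 -0.104  0.122] n [ 0.124 -0.824  0.553] tilt 56.4 n along tote x,y -0.001 -0.833
wrist 0.96 [191.6, 68.4] [ 0.535 -0.13   0.105]
wrist 0.8 [155.5, 94.7] [ 0.513 -0.153  0.118]
wrist 0.6 [111.8, 70.0] [ 0.475 -0.141  0.105]
wrist 0.6 [104.6, 104.1] [ 0.479 -0.164  0.123]
wrist 0.58 [90.6, 67.0] [ 0.459 -0.141  0.103]
wrist 0.49 [164.8, 173.4] [ 0.528 -0.205  0.136]
```

```bash
python3 -c "
from plant import ctrl;print(ctrl.sign_off())"
```

```text
the job is handed in; nothing more can be done
None
```

I laid the pipette level in the empty notches of the teal rest. The tote is held about 34° tilted and clear of the bench, with all five vials within an estimated 85 mm of the labelled corner. I handed it in at about 15 s; the interface returned no verdict.

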